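Register a rail blank in the dowel jig and clamp it

TASK

Lay the pale maple blank flat on the bed of the dowel-drilling jig and push it snug against both the long aluminium fence and the dark drill-bush block, so that no gap is left at either. Only once it is registered, flip the red-gripped hold-down arm over and press it fully down so that its rubber foot rests on the blank, with the blank still tight against both stops. Leave the walnut blank, glue bottle, tape measure and screwdriver where they are.

Things in the scene. Friction and masses are not known exactly. Their poses are not given: they have to be found in the camera images.
- jig: Dowel-drilling jig fixed to the bench. Origin: centre of the underside of its grey bed, 260 (its x) x 220 (its y) x 18 mm thick, z up. The bed's top is flat and clear at z = 18 mm but for the fence, the bush block and the hold-down's hinge cheeks (x -4 to 34, y 53 to 77, up to z 66 mm). A registered blank has its middle at x = +15, y = -5 mm.
- fence_face (a point): Foot of the silver aluminium fence's registering face, at its mid-length, on the bed (jig x 0, y +20, z 18 mm). The face looks to jig -y; the rigid fence runs along jig x from -90 to +90 mm, 18 mm thick, 18 mm high above the bed. A long side of the blank goes against it.
- block_face (a point): Foot of the registering face of the dark steel drill-bush block, the end stop (two brass bushes stick out of its far side), at jig x +85, y -5, z 18 mm. The face looks to jig -x and spans jig y -35 to +23 mm; the rigid block is 24 mm thick, 25 mm high above the bed. An end of the blank goes against it.
- clamp_pivot (a point): Hinge axis of the hold-down arm, along jig x, at the arm's middle plane: jig x +15, y +65, z 57 mm.
- clamp (a joint): Hold-down arm's angle (rad). 0: level, pointing to jig -y over the bed, its foot just touching a 25 mm thick blank on the bed; 1.57: upright; starts open at 1.6 to 1.9, leaning back to jig +y. Stiff friction hinge, 0.16 N m: stays where it is left; 2 to 3 N at the grip moves it. With no blank below it goes on to -0.2.
- clamp_grip (a point): Middle of the arm's red round grip, 105 mm from the hinge axis along the arm; moves with the arm. The grip is 20 mm in diameter, 75 to 135 mm from the hinge; below it the arm is a steel bar 20 mm wide, 10 mm thick. A black rubber foot 18 mm across, 70 mm from the hinge, reaches 14 mm below the arm's centre line.
- maple: Pale maple rail blank to be registered, 140 (its x) x 50 (its y) x 25 mm (z), about 0.12 kg, loose, lying flat on the bench; either long side may go to the fence. Origin: centre of its underside.
- maple_mid (a point): Middle of the maple blank's volume, 12.5 mm above its underside.
- walnut: Dark walnut blank of the same size, not wanted: leave it. Origin: centre of its underside. The two blanks may lie in either place.
- glue: Yellow glue bottle with red cap, 60 mm diameter, 170 mm tall, standing; leave it. Origin: centre of its underside.
- tape: Yellow and black tape measure, 75 x 40 x 70 mm tall; leave it. Origin: centre of its underside.
- driver: Orange-handled screwdriver lying on the bench; leave it. Lies along its x, handle towards its -x.
Not all that is in view belongs to the job. What is meant by the maple is not orange, and is the smaller of those in its own colour.

How it is judged:
By the outcome, as a careful person would: the job done as asked, in the order asked, and still so for the second after the job is handed in, with the robot touching nothing.
It also fails if it takes over 72 s, if anything falls off the work surface, if the arm or the gripper's body presses on something with over 40 N, if the wrist force passes 120 N, or if a joint passes its speed limit or range.

ROBOT

A 6-joint arm with a two-finger parallel gripper is mounted at the origin on the work surface. World frame = base frame: x ahead of the robot, y to its left, z up, the work surface at z = 0. Lengths are in mm, angles in rad, forces in N, time in s.
With the tool pointing down it reaches from about 275 to 750 mm from the base axis. Payload 10.2 kg.
Tool frame: the origin (TCP) lies on the centre line of the jaws, within the pads' length; the fingertips stand 17 mm ahead of it and the grasp point (between the pads) lies 2 mm behind it; z points along the fingers, y is the line along which they close (so a half turn about z gives the same grasp; the last joint's range is limited). The gripper opens to 85 mm and grips with 20 to 120 N. Pads are 22 mm wide; open, the fingers measure 114 mm over their backs; the gripper's body (76 mm by 85 mm) begins 54 mm behind the grasp point. The pads swing forward as they close: fully open they stand 13 mm farther back than shut.
Start: joints at [-1.525, 0.313, 1.498, -0, 1.331, -0.223], TCP at [139.413, -506.157, 216.694] pointing down, gripper open.
Joint ranges: [-2.94, 2.94], [-0.97, 2.17], [0.19, 2.56], [-1.23, 4.37], [0.02, 3.11], [-2.88, 2.88]. Speed limits (rad/s): [2.39, 2.39, 3.01, 3.14, 3.14, 3.14].

INTERFACE

Orientations are given as a unit quaternion [w, x, y, z].
In Python, from rig import ctrl gives the robot as it stands. The module is installed in compiled form; this text tells all that it offers.
- The arm moves only by the shell command python3 -m jog 'ROWS' [FORCE]. ROWS is JSON, a list of rows, each an object with "delta_pos": the shift along the world's x, y, z in mm, a list of three; "angular": the turn, a rotation vector about the world's x, y, z in rad, a list of three; "fingers": the opening, from 0 (shut) to 1 (fully open). In form: [{"delta_pos": [tx, ty, tz], "angular": [rx, ry, rz], "fingers": fingers}, ...]. A call has 1 to 10 rows; each row is the pose to reach, as a shift and turn from the pose commanded when the call began; what a row does not reach only later rows make up. A row lasts 1/8 s, in which the tool goes at most 62.5 mm and 10.7 degrees, less where a joint would pass 70% of its speed; a pose out of reach is approached as far as the arm can. A call with a gripper value outside its range is refused whole. The fingers move at their own pace and stop on an object; FORCE is the grip in N (left out, the last holds). Time passes only in rows, so rows that repeat a pose let the fingers close. It gives the time, the measured TCP pose, the force, the opening and the grip force at its end, in the units of the state.
- ctrl.sense(): the state, without advancing time (a new reading comes with each control period).
- ctrl.capture(name): name is "scene" or "top" or "wrist"; returns a dict with "pixels" (480x640x3 uint8, blue, green, red), "fx", "fy", "cx", "cy" (pixels), "R" (3x3) and "t" (3): a world point X has camera coordinates R X + t. Camera axes: x right, y down, z forward; pixel columns grow to the right and rows downward; lengths in mm; the calibration is good to about 2 mm. A picture is of the moment at which its call begins. There is no depth.
- ctrl.finish_job(): hands the job in; it is judged then, once.
The state is a dict: "time_s": time; "joints": joint angles; "dq": joint speeds; "tau": joint torques, N m; "eef_pos": TCP position; "ee_rot": TCP orientation; "force": force on the tool from outside, world axes, zero at the start; "wrist_torque": the same for the moment, N m; "grip_width": opening from 0.0 (shut) to 1.0 (fully open); "grip_force": force on a finger pad.
Only numpy, scipy, OpenCV 4.12 (cv2) and the standard library are available. Lean on these libraries where they do the work, as an engineer would, in place of code of your own. Each camera call takes 0.05 s, during which the arm holds its last target. There are 200 camera calls.

## Working session

There is one attempt and no reset: what is moved stays moved. The work goes in short steps, Python scripts to look and compute and a shell command to move; the robot and the scene stay as the last step left them, time stands still between calls to the robot, and variables do not carry over. Pictures are saved under pics/ and viewed, at most 10 in all, crops included, and the job is handed in when it is done.

```bash
mkdir -p pics; cat > h.py <<'E'
import numpy as np, cv2
from rig import ctrl
def cap(n,save=None):
    c=ctrl.capture(n); c['R']=np.array(c['R']);c['t']=np.array(c['t']);c['pixels']=np.array(c['pixels'],dtype=np.uint8)
    if save: cv2.imwrite('pics/'+save,c['pixels'])
    return c
def ray(c,uv,z):
    uv=np.atleast_2d(uv).astype(float)
    d=np.c_[(uv[:,0]-c['cx'])/c['fx'],(uv[:,1]-c['cy'])/c['fy'],np.ones(len(uv))]@c['R']
    o=-c['R'].T@c['t']
    return o+d*((z-o[2])/d[:,2])[:,None]
def proj(c,X):
    p=np.atleast_2d(X)@c['R'].T+c['t']
    return np.c_[c['fx']*p[:,0]/p[:,2]+c['cx'],c['fy']*p[:,1]/p[:,2]+c['cy']]
E
python3 - <<'E'
from h import *
for n in('top','scene'):
    c=cap(n,n+'1.png'); print(n,-c['R'].T@c['t'],c['fx'])
print(ctrl.sense())
E
```

```text
top [ 292.59212643 -123.29587944 1432.82314953] 566.8987419032228
scene [1051.91668158 -588.39311627  874.8627172 ] 536.2192432542006
{'time_s': 0.1, 'joints': array([-1.52536762e+00,  3.13396915e-01,  1.49834060e+00, -4.06577451e-05,
        1.33097762e+00, -2.23418172e-01]), 'dq': array([ 0.00166271, -0.0003339 , -0.00209784,  0.00046184, -0.00122444,
       -0.00129339]), 'tau': array([ 3.29462557e-03, -4.12895179e+01, -2.60141623e+01, -1.71646288e-04,
        2.94969977e-03,  2.20536336e-06]), 'eef_pos': array([ 139.40805678, -505.90903569,  216.19856091]), 'ee_rot': array([-5.60772325e-04,  9.90977961e-01,  1.34023748e-01,  3.02151390e-05]), 'force': array([ 0.05936441, -0.30850434,  0.01422295]), 'wrist_torque': array([-0.00223445, -0.03060433, -0.02451963]), 'grip_force': 0.0, 'grip_width': 0.9971589687758764}
```

View pics/top1.png

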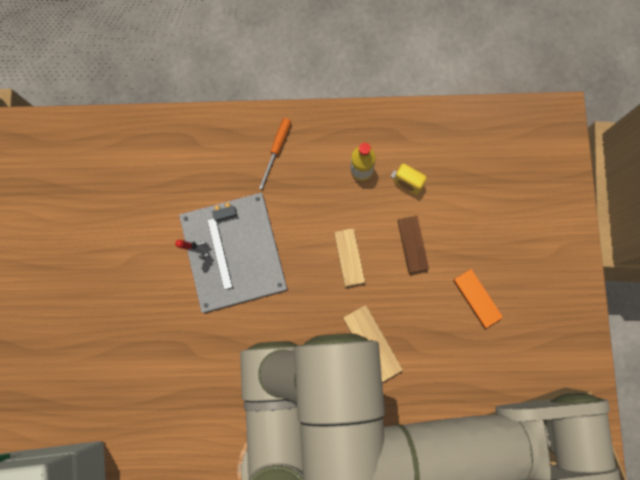

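View pics/scene1.png

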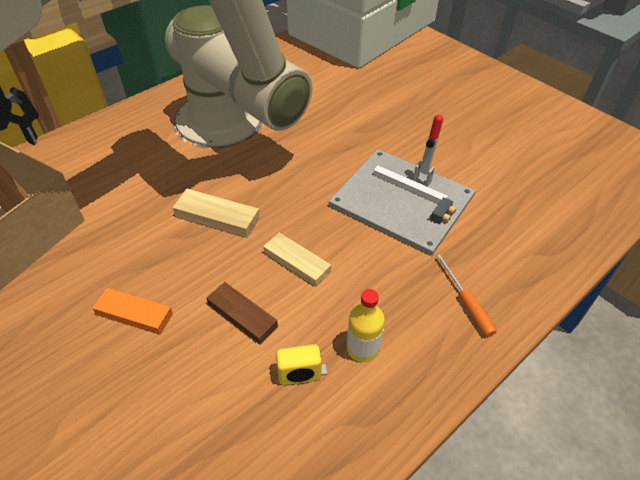

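The top view shows the jig at (235,252) with its fence at (220,255), block at (224,213) and grip at (182,244). Candidates for the maple are pale A at (349,257), pale B at (373,343) and the orange blank at (478,298). A is the smaller of the pale ones, so it fits the description. I'll measure both and confirm with a crop.

```bash
python3 - <<'E'
from h import *
c=cap('top');s=cap('scene')
hsv=cv2.cvtColor(c['pixels'],cv2.COLOR_BGR2HSV)
for p in [(349,257),(373,330),(245,255),(220,255),(430,300),(222,214)]: print(p,hsv[p[1],p[0]])
def show(nm,m,z):
    m=cv2.morphologyEx(m,cv2.MORPH_OPEN,np.ones((2,2),np.uint8))
    for k in cv2.findContours(m,0,2)[0]:
        if cv2.contourArea(k)<300: continue
        b=cv2.boxPoints(cv2.minAreaRect(k)); w=ray(c,b,z)
        e=[w[1]-w[0],w[2]-w[1]]
        print(nm,cv2.minAreaRect(k)[0],'ctr',w.mean(0).round(1),[np.linalg.norm(x).round(1) for x in e],[np.degrees(np.arctan2(x[1],x[0])).round(1) for x in e])
show('pale',cv2.inRange(hsv,(15,50,150),(28,140,255)),25)
show('grey',cv2.inRange(hsv,(0,0,60),(180,40,200))*(np.pad(np.ones((140,130),np.uint8),((185,155),(170,340)))),18)
show('fence',cv2.inRange(hsv,(0,0,201),(180,40,255)),36)
show('bigwhite',cv2.inRange(hsv,(0,0,190),(180,40,255)),36)
a=cv2.resize(s['pixels'][160:320,150:360],None,fx=3.5,fy=3.5,interpolation=2)
cv2.imwrite('pics/crop.png',a)
E
```

```text
(349, 257) [ 19 112 226]
(373, 330) [ 18 113 206]
(245, 255) [ 20  15 157]
(220, 255) [ 50   3 240]
(430, 300) [ 14 151 167]
(222, 214) [ 90  10 100]
pale (373.86761474609375, 343.77935791015625) ctr [ 294.1 -212.6   25. ] [np.float64(70.3), np.float64(183.8)] [np.float64(-60.5), np.float64(-150.7)]
pale (349.86541748046875, 257.3269348144531) ctr [ 508.3 -160.2   25. ] [np.float64(56.7), np.float64(143.7)] [np.float64(-79.8), np.float64(-170.6)]
pale (605.0, 194.0) ctr [ 660.  -812.5   25. ] [np.float64(46.3), np.float64(379.0)] [np.float64(-91.6), np.float64(173.6)]
grey (232.75042724609375, 253.54336547851562) ctr [527.2 136.2  18. ] [np.float64(224.6), np.float64(260.9)] [np.float64(-76.3), np.float64(-165.8)]
fence (220.09271240234375, 254.09832763671875) ctr [522.4 164.6  36. ] [np.float64(17.9), np.float64(179.2)] [np.float64(-77.4), np.float64(-165.9)]
bigwhite (21.0, 474.0) ctr [  8.3 626.7  36. ] [np.float64(99.9), np.float64(22.3)] [np.float64(-90.9), np.float64(-175.9)]
bigwhite (220.06378173828125, 253.98446655273438) ctr [522.7 164.7  36. ] [np.float64(19.0), np.float64(179.9)] [np.float64(-77.3), np.float64(-165.8)]
```

View pics/crop.png

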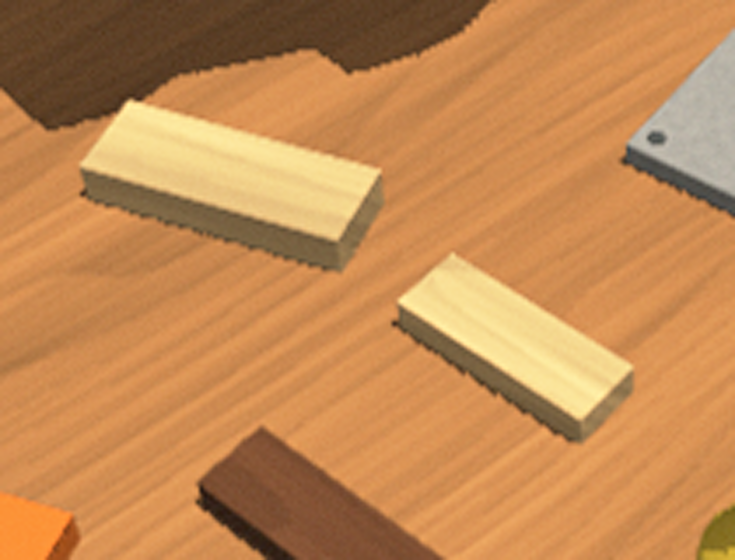

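A, the lower right block in the crop, is the plainly smaller pale blank: about 140×50 mm against about 180×65 mm for B. A is the maple, at about (509,-161) with yaw about 9.5°. The jig is at about (528,136) with yaw 14.2°. The bed (261×225 mm) and the fence (179×18 mm) match the given sizes. Next I go above A.

```bash
python3 -m jog '[{"delta_pos":[370,345,0],"angular":[0,0,-0.1],"fingers":1},{"delta_pos":[370,345,0],"angular":[0,0,-0.1],"fingers":1},{"delta_pos":[370,345,0],"angular":[0,0,-0.1],"fingers":1},{"delta_pos":[370,345,0],"angular":[0,0,-0.1],"fingers":1},{"delta_pos":[370,345,0],"angular":[0,0,-0.1],"fingers":1},{"delta_pos":[370,345,0],"angular":[0,0,-0.1],"fingers":1},{"delta_pos":[370,345,0],"angular":[0,0,-0.1],"fingers":1},{"delta_pos":[370,345,0],"angular":[0,0,-0.1],"fingers":1},{"delta_pos":[370,345,0],"angular":[0,0,-0.1],"fingers":1},{"delta_pos":[370,345,0],"angular":[0,0,-0.1],"fingers":1}]'
python3 - <<'E'
from h import *
c=cap('wrist','w1.png');print(ctrl.sense()['eef_pos'],ctrl.sense()['ee_rot'])
def m(c,z=25):
    hsv=cv2.cvtColor(c['pixels'],cv2.COLOR_BGR2HSV)
    k=max(cv2.findContours(cv2.inRange(hsv,(15,50,150),(28,140,255)),0,2)[0],key=cv2.contourArea)
    r=cv2.minAreaRect(k);w=ray(c,cv2.boxPoints(r),z);e=[w[1]-w[0],w[2]-w[1]]
    print(r,'ctr',w.mean(0).round(1),[np.linalg.norm(x).round(1) for x in e],[np.degrees(np.arctan2(x[1],x[0])).round(1) for x in e])
m(c)
E
```

```text
time_s: 1.45
eef_pos: [509.2, -161.2, 216.4]
ee_rot: [-0.0, 0.996, 0.085, -0.0]
force: [-0.2, -0.6, -0.3]
grip_width: 0.998
grip_force: 0.0
[ 508.84978872 -161.7693426   216.52290964] [-2.45004133e-05  9.96465517e-01  8.40022598e-02 -3.05499899e-04]
((313.0, 188.5), (127.0, 54.0), 90.0) ctr [ 519.2 -157.3   25. ] [np.float64(49.3), np.float64(123.8)] [np.float64(-80.3), np.float64(-169.1)]
```

View pics/w1.png

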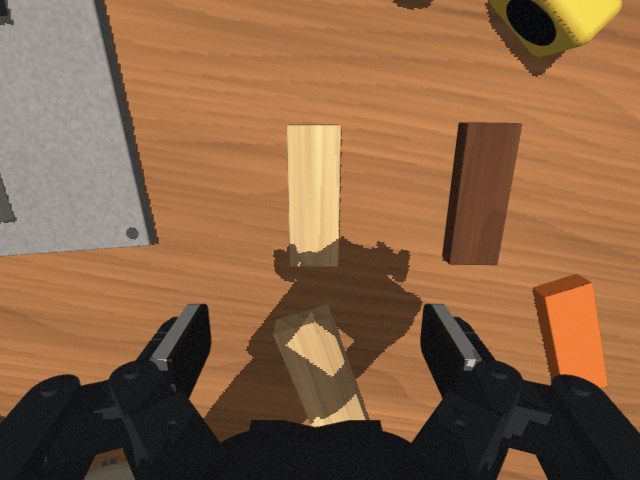

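The wrist view shows the maple's top at columns 287–341, rows 124–266, with its near end in the gripper's shadow. That gives a centre of about (511.5,-159.5) and yaw 10.2°, which agrees with the top view. I descend and grip.

```bash
python3 -m jog '[{"delta_pos":[2,1.5,-60],"angular":[0,0,0.01],"fingers":1},{"delta_pos":[2,1.5,-120],"angular":[0,0,0.01],"fingers":1},{"delta_pos":[2,1.5,-170],"angular":[0,0,0.01],"fingers":1},{"delta_pos":[2,1.5,-196],"angular":[0,0,0.01],"fingers":1},{"delta_pos":[2,1.5,-196],"angular":[0,0,0.01],"fingers":1},{"delta_pos":[2,1.5,-196],"angular":[0,0,0.01],"fingers":0.3},{"delta_pos":[2,1.5,-196],"angular":[0,0,0.01],"fingers":0.3},{"delta_pos":[2,1.5,-196],"angular":[0,0,0.01],"fingers":0.3},{"delta_pos":[2,1.5,-196],"angular":[0,0,0.01],"fingers":0.3},{"delta_pos":[2,1.5,-196],"angular":[0,0,0.01],"fingers":0.3}]' 30
```

```text
time_s: 2.75
eef_pos: [511.5, -159.6, 20.8]
ee_rot: [0.0, 0.996, 0.089, 0.0]
force: [-0.6, -0.5, -1.0]
grip_width: 0.306
grip_force: 0.0
```

The opening went to 0.31 with no grip force, though 0.59 was expected for a 50 mm blank, so I look.

```bash
python3 - <<'E'
from h import *
a=cap('wrist')['pixels'];s=cap('scene')['pixels']
cv2.imwrite('pics/w2.png',np.hstack([cv2.resize(a,(400,300)),cv2.resize(s[160:340,180:420],(400,300))]))
print(ctrl.sense()['grip_width'],ctrl.sense()['grip_force'])
E
```

```text
0.2982096480658461 0.0
```

View pics/w2.png

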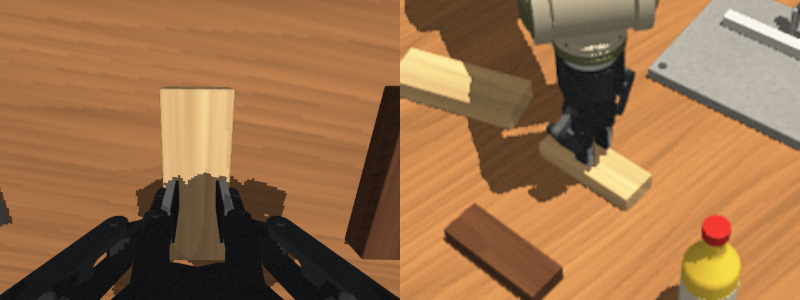

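The wrist view shows the tips over the blank's top face (columns 178–218 inside 162–233), and the scene view agrees. They may be standing above the blank. I check where the reported TCP projects and the blank's scale.

```bash
python3 - <<'E'
from h import *
s=cap('scene');w=cap('wrist')
p=ctrl.sense()['eef_pos'];print(p, -w['R'].T@w['t'], w['R'].round(3).tolist(), w['fx'])
a=s['pixels'].copy()
for dz,col in((-17,(0,0,255)),(0,(0,255,0)),(21,(255,0,0)),(60,(255,255,0))):
    u=proj(s,p+[0,0,dz])[0];print('scene',dz,u.round(1));cv2.circle(a,tuple(int(v*1) for v in u),1,col,-1)
wa=w['pixels'].copy()
for dy in(-12.5,12.5,-25,25):
  n=np.array([-np.sin(.178),np.cos(.178),0])
  for dz in(-17,4.2):
    u=proj(w,p+n*dy+[0,0,dz])[0];print('wrist',dy,dz,u.round());cv2.circle(wa,tuple(int(v) for v in u),2,(0,0,255) if dz<0 else (0,255,0),-1)
u=proj(s,p)[0].astype(int)
b=cv2.resize(a[u[1]-50:u[1]+50,u[0]-60:u[0]+60],(400,333),interpolation=0)
cv2.imwrite('pics/w3.png',np.vstack([np.hstack([b,cv2.resize(wa[200:460,170:480],(400,333))])]))
print(u)
E
```

```text
[ 511.39587414 -159.63190385   20.67035641] [ 589.6793151  -145.38506178  178.70113446] [[0.178, -0.984, 0.001], [-0.936, -0.169, 0.308], [-0.303, -0.056, -0.951]] 366.08539665831114
scene -17 [297.1 260.8]
scene 0 [296.9 255.7]
scene 21 [296.6 249.1]
scene 60 [296.1 236.4]
wrist -12.5 -17 [339. 277.]
wrist -12.5 4.2 [342. 296.]
wrist 12.5 -17 [291. 277.]
wrist 12.5 4.2 [288. 296.]
wrist -25 -17 [363. 277.]
wrist -25 4.2 [369. 296.]
wrist 25 -17 [267. 277.]
wrist 25 4.2 [262. 296.]
[296 255]
```

View pics/w3.png

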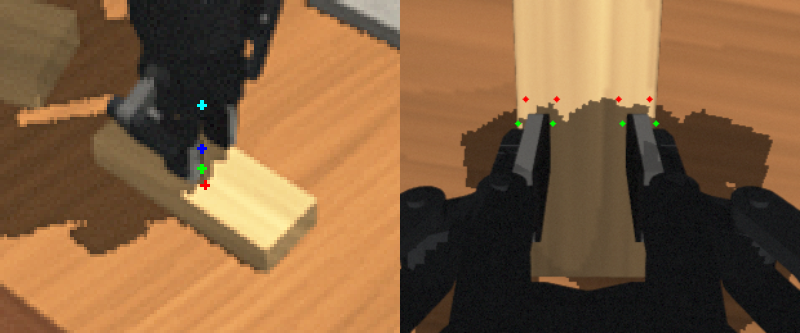

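The pads look closer to the camera than the TCP figures say. I raise 60 mm with the same opening and compare the tips unobstructed.

```bash
python3 -m jog '[{"delta_pos":[0,0,30],"angular":[0,0,0],"fingers":0.3},{"delta_pos":[0,0,60],"angular":[0,0,0],"fingers":0.3},{"delta_pos":[0,0,60],"angular":[0,0,0],"fingers":0.3}]'
python3 - <<'E'
from h import *
s=cap('scene');w=cap('wrist')
p=ctrl.sense()['eef_pos'];print(p)
n=np.array([-np.sin(.188),np.cos(.188),0])
a=s['pixels'].copy();wa=w['pixels'].copy()
for dz,col in((-17,(0,0,255)),(0,(0,255,0)),(20,(255,0,0))):
  for dy in(-12.5,12.5):
    for c,i in((s,a),(w,wa)):
      u=proj(c,p+n*dy+[0,0,dz])[0];cv2.circle(i,tuple(int(v) for v in u),1,col,-1)
u=proj(s,p)[0].astype(int)
b=cv2.resize(a[u[1]-50:u[1]+50,u[0]-60:u[0]+60],(400,333),interpolation=0)
cv2.imwrite('pics/w4.png',np.hstack([b,cv2.resize(wa[200:460,170:480],(400,333))]))
E
```

```text
time_s: 3.32
eef_pos: [512.4, -160.2, 82.6]
ee_rot: [0.001, 0.996, 0.089, 0.002]
force: [0.6, 0.4, 0.0]
grip_width: 0.298
grip_force: 0.0
[ 511.19036098 -159.51441209   80.26795505]
```

View pics/w4.png

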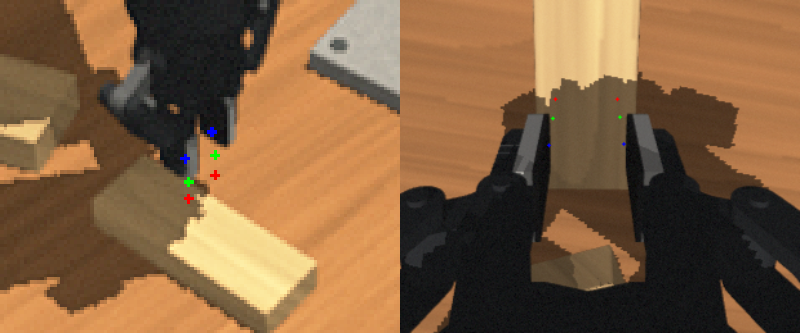

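The pads actually end about 3–10 mm behind the reported TCP at this opening, so at TCP z = 20 the tips were just above the blank. I need to go about 20 mm lower, watching the force.

```bash
python3 -m jog '[{"delta_pos":[0,0,0],"angular":[0,0,0],"fingers":1},{"delta_pos":[0,0,0],"angular":[0,0,0],"fingers":1},{"delta_pos":[0,0,-10],"angular":[0,0,0],"fingers":1},{"delta_pos":[0,0,-50],"angular":[0,0,0],"fingers":1},{"delta_pos":[0,0,-75],"angular":[0,0,0],"fingers":1},{"delta_pos":[0,0,-75],"angular":[0,0,0],"fingers":1}]'
python3 -m jog '[{"delta_pos":[0,0,0],"angular":[0,0,0],"fingers":0.3},{"delta_pos":[0,0,0],"angular":[0,0,0],"fingers":0.3},{"delta_pos":[0,0,0],"angular":[0,0,0],"fingers":0.3},{"delta_pos":[0,0,0],"angular":[0,0,0],"fingers":0.3},{"delta_pos":[0,0,0],"angular":[0,0,0],"fingers":0.3}]' 30
```

```text
time_s: 4.18
eef_pos: [510.2, -159.0, 3.7]
ee_rot: [-0.001, 0.996, 0.089, -0.002]
force: [0.4, -0.7, 0.2]
grip_width: 0.998
grip_force: 0.0
time_s: 4.8
eef_pos: [512.0, -159.9, 7.1]
ee_rot: [0.001, 0.996, 0.089, 0.001]
force: [-1.8, 0.1, 6.8]
grip_width: 0.55
grip_force: 29.7
```

```bash
python3 -m jog '[{"delta_pos":[0,0,10],"angular":[0,0,0],"fingers":0.3},{"delta_pos":[0,0,40],"angular":[0,0,0],"fingers":0.3},{"delta_pos":[0,0,100],"angular":[0,0,0],"fingers":0.3},{"delta_pos":[0,0,110],"angular":[0,0,0],"fingers":0.3},{"delta_pos":[0,0,110],"angular":[0,0,0],"fingers":0.3},{"delta_pos":[0,0,110],"angular":[0,0,0],"fingers":0.3}]'
python3 - <<'E'
from h import *
s=cap('scene');w=cap('wrist')
print(ctrl.sense()['eef_pos'],ctrl.sense()['grip_width'])
cv2.imwrite('pics/w5.png',np.hstack([cv2.resize(s['pixels'][120:300,200:440],(400,300)),cv2.resize(w['pixels'],(400,300))]))
E
```

```text
time_s: 5.55
eef_pos: [510.8, -159.3, 114.5]
ee_rot: [-0.001, 0.996, 0.089, -0.001]
force: [-0.1, -0.2, -0.4]
grip_width: 0.3
grip_force: 0.0
[ 510.88886094 -159.39261334  114.49756779] 0.2991925418267978
```

View pics/w5.png

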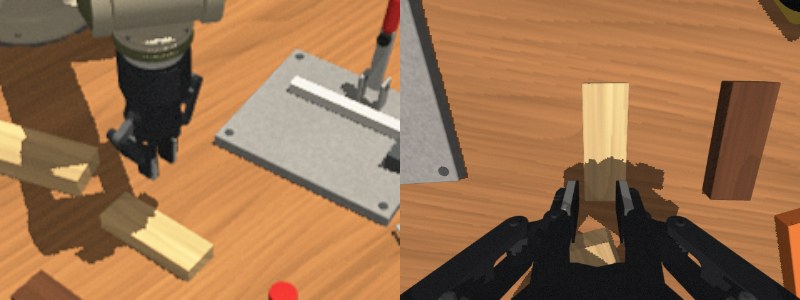

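The lift shows the blank still on the bench. The pads (wrist crop columns 570–625, row 182; scene crop (152,178) and (172,163)) only pinched its top edge. I triangulate the tips and re-measure the blank from all three cameras.

```bash
python3 - <<'E'
from h import *
s=cap('scene');w=cap('wrist');t=cap('top');p=ctrl.sense()['eef_pos'];print(p)
def P(c): return np.array([[c['fx'],0,c['cx']],[0,c['fy'],c['cy']],[0,0,1]])@np.c_[c['R'],c['t']]
for a,b in(((291.2,226.8),(355.,291.)),((303.2,217.8),(275.,291.))):
    X=cv2.triangulatePoints(P(s),P(w),np.array(a),np.array(b)).ravel();X=X[:3]/X[3]
    print('tip',X.round(1),(X-p).round(1),'reproj',proj(s,X)[0].round(1)-a,proj(w,X)[0].round(1)-b)
for n,c in(('s',s),('w',w),('t',t)):
    hsv=cv2.cvtColor(c['pixels'],cv2.COLOR_BGR2HSV)
    u=proj(c,[515,-158,25])[0]
    m=cv2.inRange(hsv,(15,40,60),(30,150,255))
    x,y=u.astype(int);R=90;q=np.zeros_like(m);q[max(0,y-R):y+R,max(0,x-R):x+R]=m[max(0,y-R):y+R,max(0,x-R):x+R]
    k=min((k for k in cv2.findContours(q,0,2)[0] if cv2.contourArea(k)>150),key=lambda k:-cv2.pointPolygonTest(k,tuple(map(float,u)),True))
    ap=cv2.approxPolyDP(k,3,True)[:,0];print(n,ap.tolist());print(ray(c,ap,25)[:,:2].round(0).tolist())
E
```

```text
[ 511.1884142  -159.56460058  115.05093805]
tip [ 519.2 -176.   126.9] [  8.  -16.4  11.8] reproj [0.3 0.2] [0.4 3.1]
tip [ 511.6 -140.6  120.9] [ 0.4 19.   5.9] reproj [0. 0.] [-0.1 -0.4]
s [[258, 251], [311, 288], [318, 286], [327, 274], [326, 265], [276, 233]]
[[452.0, -214.0], [594.0, -193.0], [599.0, -180.0], [589.0, -147.0], [571.0, -134.0], [438.0, -155.0]]
w [[290, 138], [295, 317], [344, 317], [345, 289], [361, 287], [366, 138]]
[[573.0, -131.0], [443.0, -156.0], [449.0, -193.0], [473.0, -189.0], [477.0, -200.0], [582.0, -180.0]]
t [[392, 220], [340, 192], [330, 195], [301, 240], [293, 269], [258, 314], [258, 343], [320, 343], [327, 330], [335, 326], [333, 320], [340, 316], [344, 330], [345, 325], [346, 333], [350, 332], [343, 339], [346, 342], [353, 339], [355, 343], [388, 343], [377, 324], [382, 323], [377, 323], [370, 312], [377, 299], [369, 308], [362, 303], [365, 296], [369, 301], [367, 293], [366, 297], [358, 297], [363, 304], [354, 311], [344, 310], [343, 316], [337, 314], [342, 313], [342, 303], [351, 303], [345, 299], [355, 299], [351, 297], [360, 284], [370, 282], [368, 265], [386, 246]]
[[601.0, -270.0], [678.0, -140.0], [670.0, -114.0], [555.0, -38.0], [481.0, -17.0], [371.0, 70.0], [301.0, 70.0], [298.0, -82.0], [329.0, -99.0], [338.0, -119.0], [353.0, -115.0], [362.0, -132.0], [328.0, -141.0], [340.0, -144.0], [320.0, -146.0], [323.0, -156.0], [306.0, -138.0], [299.0, -145.0], [306.0, -163.0], [296.0, -167.0], [294.0, -247.0], [341.0, -222.0], [343.0, -235.0], [343.0, -222.0], [370.0, -206.0], [402.0, -225.0], [380.0, -204.0], [393.0, -187.0], [410.0, -195.0], [397.0, -205.0], [417.0, -200.0], [407.0, -198.0], [408.0, -178.0], [390.0, -190.0], [374.0, -167.0], [377.0, -142.0], [362.0, -139.0], [367.0, -125.0], [369.0, -137.0], [394.0, -138.0], [393.0, -160.0], [404.0, -145.0], [403.0, -170.0], [408.0, -160.0], [440.0, -184.0], [444.0, -209.0], [487.0, -205.0], [534.0, -252.0]]
```

The blank is now at about (508.7,-167), nudged by the failed pinch. The tips sit about +8 to +12 mm above the reported TCP, so I aim for TCP z ≈ -9 and descend carefully.

```bash
python3 -m jog '[{"delta_pos":[-2,-7,0],"angular":[0,0,0],"fingers":1},{"delta_pos":[-2,-7,0],"angular":[0,0,0],"fingers":1},{"delta_pos":[-2,-7,-60],"angular":[0,0,0],"fingers":1},{"delta_pos":[-2,-7,-105],"angular":[0,0,0],"fingers":1},{"delta_pos":[-2,-7,-116],"angular":[0,0,0],"fingers":1},{"delta_pos":[-2,-7,-120],"angular":[0,0,0],"fingers":1},{"delta_pos":[-2,-7,-120],"angular":[0,0,0],"fingers":1}]'
python3 -m jog '[{"delta_pos":[0,0,-2],"angular":[0,0,0],"fingers":1},{"delta_pos":[0,0,-4],"angular":[0,0,0],"fingers":1},{"delta_pos":[0,0,-4],"angular":[0,0,0],"fingers":1}]'
python3 -m jog '[{"delta_pos":[0,0,0],"angular":[0,0,0],"fingers":0.3},{"delta_pos":[0,0,0],"angular":[0,0,0],"fingers":0.3},{"delta_pos":[0,0,0],"angular":[0,0,0],"fingers":0.3},{"delta_pos":[0,0,0],"angular":[0,0,0],"fingers":0.3},{"delta_pos":[0,0,0],"angular":[0,0,0],"fingers":0.3}]' 30
```

```text
time_s: 6.68
eef_pos: [510.2, -167.1, -2.9]
ee_rot: [0.001, 0.996, 0.089, 0.001]
force: [-0.7, 0.1, 0.1]
grip_width: 1.001
grip_force: 0.0
time_s: 7.05
eef_pos: [509.4, -166.7, -8.2]
ee_rot: [0.0, 0.996, 0.089, 0.0]
force: [-0.6, -0.1, -0.2]
grip_width: 0.995
grip_force: 0.0
time_s: 7.68
eef_pos: [509.6, -166.8, -8.1]
ee_rot: [0.0, 0.996, 0.089, 0.0]
force: [-1.1, -0.9, 4.1]
grip_width: 0.579
grip_force: 32.0
```

```bash
python3 -m jog '[{"delta_pos":[0,0,15],"angular":[0,0,0],"fingers":0.3},{"delta_pos":[0,0,60],"angular":[0,0,0],"fingers":0.3},{"delta_pos":[0,0,100],"angular":[0,0,0],"fingers":0.3},{"delta_pos":[0,0,100],"angular":[0,0,0],"fingers":0.3},{"delta_pos":[0,0,100],"angular":[0,0,0],"fingers":0.3}]'
python3 - <<'E'
from h import *
w=cap('wrist');p=ctrl.sense()['eef_pos'];print(p)
hsv=cv2.cvtColor(w['pixels'],cv2.COLOR_BGR2HSV)
k=max(cv2.findContours(cv2.inRange(hsv,(15,40,90),(28,150,255)),0,2)[0],key=cv2.contourArea)
ap=cv2.approxPolyDP(k,4,True)[:,0];print(ap.tolist())
for z in(115,120):print(z,ray(w,ap,z)[:,:2].round(1).tolist())
E
```

```text
time_s: 8.3
eef_pos: [508.9, -166.3, 91.1]
ee_rot: [-0.0, 0.996, 0.089, -0.001]
force: [-0.4, -0.5, -0.9]
grip_width: 0.58
grip_force: 32.1
[ 508.68512129 -166.25279247   90.62768727]
[[242, 141], [257, 391], [253, 400], [259, 418], [309, 425], [373, 419], [389, 141], [370, 136], [260, 136]]
115 [[574.5, -128.0], [468.0, -147.3], [462.7, -146.1], [453.1, -150.1], [453.2, -173.4], [461.8, -201.8], [583.8, -179.4], [584.3, -172.4], [577.4, -134.1]]
120 [[575.0, -128.9], [472.4, -147.4], [467.4, -146.3], [458.1, -150.2], [458.2, -172.6], [466.5, -199.9], [583.9, -178.4], [584.4, -171.6], [577.7, -134.8]]
```

Lifted securely: opening 0.58, grip 32 N, blank underside about 8 mm above the TCP, blank centre about +2 mm along x. Next I carry it over the bed to jig (0,-32), turned +4°.

```bash
python3 -m jog '[{"delta_pos":[5,50,0],"angular":[0,0,0.01],"fingers":0.3},{"delta_pos":[10,105,0],"angular":[0,0,0.03],"fingers":0.3},{"delta_pos":[15,160,0],"angular":[0,0,0.05],"fingers":0.3},{"delta_pos":[20,215,0],"angular":[0,0,0.07],"fingers":0.3},{"delta_pos":[26,260,0],"angular":[0,0,0.07],"fingers":0.3},{"delta_pos":[26,271,0],"angular":[0,0,0.07],"fingers":0.3},{"delta_pos":[26,271,0],"angular":[0,0,0.07],"fingers":0.3},{"delta_pos":[26,271,0],"angular":[0,0,0.07],"fingers":0.3}]'
python3 - <<'E'
from h import *
w=cap('wrist','w6.png');p=ctrl.sense()['eef_pos'];print(p)
hsv=cv2.cvtColor(w['pixels'],cv2.COLOR_BGR2HSV)
k=max(cv2.findContours(cv2.inRange(hsv,(15,40,90),(28,150,255)),0,2)[0],key=cv2.contourArea)
ap=cv2.approxPolyDP(k,4,True)[:,0];print('maple',ray(w,ap,122)[:,:2].round(1).tolist())
for k in cv2.findContours(cv2.inRange(hsv,(0,0,200),(180,40,255)),0,2)[0]:
    if cv2.contourArea(k)>400:
        ap=cv2.approxPolyDP(k,4,True)[:,0];print('white',ap.tolist(),ray(w,ap,36)[:,:2].round(1).tolist())
E
```

```text
time_s: 9.35
eef_pos: [535.3, 103.1, 91.3]
ee_rot: [0.0, 0.992, 0.123, -0.0]
force: [0.1, -0.1, -1.6]
grip_width: 0.576
grip_force: 32.2
[535.36682491 103.07785839  91.45423995]
maple [[598.5, 144.9], [488.0, 116.4], [485.1, 114.4], [487.2, 106.0], [491.3, 107.8], [493.5, 105.6], [489.9, 102.1], [489.3, 104.6], [487.3, 103.3], [488.2, 88.6], [492.2, 86.1], [500.3, 89.5], [505.0, 88.1], [491.9, 82.8], [496.9, 67.4], [610.5, 96.1], [610.9, 103.9]]
white [[184, 84], [209, 326], [217, 309], [230, 302], [215, 97], [204, 84]] [[611.4, 195.3], [466.7, 158.7], [480.6, 155.6], [487.7, 148.3], [609.0, 178.0], [614.1, 184.9]]
```

View pics/w6.png

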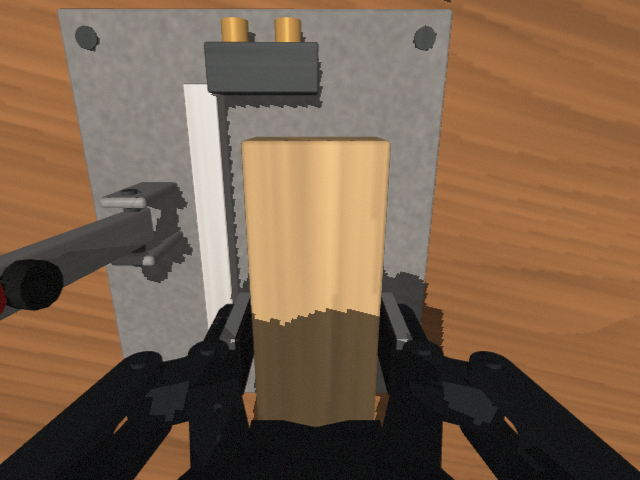

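The wrist view shows the blank (columns 243–389, rows 137–425) beside the fence (185–230) and short of the block (front edge at row 93). In the jig frame its centre is about (0,-34). I lower it to the bed.

```bash
python3 -m jog '[{"delta_pos":[0,0,-40],"angular":[0,0,0],"fingers":0.3},{"delta_pos":[0,0,-70],"angular":[0,0,0],"fingers":0.3},{"delta_pos":[0,0,-78],"angular":[0,0,0],"fingers":0.3},{"delta_pos":[0,0,-80],"angular":[0,0,0],"fingers":0.3},{"delta_pos":[0,0,-80],"angular":[0,0,0],"fingers":0.3}]'
python3 -m jog '[{"delta_pos":[0,0,-1],"angular":[0,0,0],"fingers":0.3},{"delta_pos":[0,0,-1],"angular":[0,0,0],"fingers":0.3}]'
```

```text
time_s: 10.02
eef_pos: [536.1, 104.1, 12.8]
ee_rot: [0.0, 0.992, 0.124, 0.001]
force: [-0.2, 0.2, -0.3]
grip_width: 0.575
grip_force: 32.1
time_s: 10.28
eef_pos: [535.6, 104.3, 11.1]
ee_rot: [0.0, 0.992, 0.124, 0.0]
force: [0.4, 0.7, -1.6]
grip_width: 0.578
grip_force: 32.1
```

```bash
python3 -m jog '[{"delta_pos":[0,0,-1],"angular":[0,0,0],"fingers":0.3},{"delta_pos":[0,0,-2],"angular":[0,0,0],"fingers":0.3},{"delta_pos":[0,0,-2],"angular":[0,0,0],"fingers":0.3}]'
python3 -m jog '[{"delta_pos":[4,1,0],"angular":[0,0,0],"fingers":0.3},{"delta_pos":[8,2,0],"angular":[0,0,0],"fingers":0.3},{"delta_pos":[10,2.5,0],"angular":[0,0,0],"fingers":0.3},{"delta_pos":[10,2.5,0],"angular":[0,0,0],"fingers":0.3}]'
```

```text
time_s: 10.65
eef_pos: [535.6, 104.4, 9.9]
ee_rot: [0.0, 0.992, 0.124, 0.0]
force: [-5.7, -0.5, 11.8]
grip_width: 0.577
grip_force: 33.6
time_s: 11.15
eef_pos: [545.5, 106.8, 9.9]
ee_rot: [0.0, 0.992, 0.124, 0.0]
force: [-5.2, -1.5, 12.1]
grip_width: 0.575
grip_force: 33.7
```

Bed contact at about 12 N. I ease up a millimetre and creep toward the block.

```bash
python3 -m jog '[{"delta_pos":[1,0.25,1],"angular":[0,0,0],"fingers":0.3},{"delta_pos":[2,0.5,1],"angular":[0,0,0],"fingers":0.3},{"delta_pos":[3,0.75,1],"angular":[0,0,0],"fingers":0.3},{"delta_pos":[3,0.75,1],"angular":[0,0,0],"fingers":0.3}]'
python3 -m jog '[{"delta_pos":[1,0.25,0],"angular":[0,0,0],"fingers":0.3},{"delta_pos":[2,0.5,0],"angular":[0,0,0],"fingers":0.3},{"delta_pos":[2,0.5,0],"angular":[0,0,0],"fingers":0.3}]'
```

```text
time_s: 11.65
eef_pos: [548.5, 107.6, 9.9]
ee_rot: [0.0, 0.992, 0.124, -0.0]
force: [-2.8, -1.4, 5.6]
grip_width: 0.575
grip_force: 32.9
time_s: 12.02
eef_pos: [550.4, 108.1, 9.9]
ee_rot: [0.0, 0.992, 0.124, -0.0]
force: [-3.2, 0.2, 5.8]
grip_width: 0.58
grip_force: 32.9
```

```bash
python3 -m jog '[{"delta_pos":[1,0.25,0],"angular":[0,0,0],"fingers":0.3},{"delta_pos":[1.5,0.4,0],"angular":[0,0,0],"fingers":0.3},{"delta_pos":[1.5,0.4,0],"angular":[0,0,0],"fingers":0.3}]'
python3 -m jog '[{"delta_pos":[1,0.25,0],"angular":[0,0,0],"fingers":0.3},{"delta_pos":[1.5,0.4,0],"angular":[0,0,0],"fingers":0.3},{"delta_pos":[1.5,0.4,0],"angular":[0,0,0],"fingers":0.3}]'
```

```text
time_s: 12.4
eef_pos: [551.9, 108.5, 9.9]
ee_rot: [0.0, 0.992, 0.124, -0.0]
force: [-4.4, -1.2, 4.4]
grip_width: 0.579
grip_force: 33.0
time_s: 12.78
eef_pos: [553.4, 108.9, 9.9]
ee_rot: [0.0, 0.992, 0.124, -0.0]
force: [-2.9, -1.2, 5.1]
grip_width: 0.575
grip_force: 33.0
```

```bash
python3 - <<'E'
from h import *
w=cap('wrist');p=ctrl.sense()['eef_pos'];print(p)
hsv=cv2.cvtColor(w['pixels'],cv2.COLOR_BGR2HSV)
a=np.r_[.97,.244,0];b=np.r_[-.244,.97,0];C=np.r_[528.5,136.4,0]
def J(c,uv,z): 
    q=ray(c,uv,z)-C; return np.c_[q@a,q@b].round(1).tolist()
k=max(cv2.findContours(cv2.inRange(hsv,(15,40,90),(28,150,255)),0,2)[0],key=cv2.contourArea)
ap=cv2.approxPolyDP(k,4,True)[:,0];print('maple',ap.tolist(),J(w,ap,43))
m=cv2.inRange(hsv,(0,0,30),(180,90,110));m[170:]=0
for k in cv2.findContours(m,0,2)[0]:
    if cv2.contourArea(k)>500:
        ap=cv2.approxPolyDP(k,4,True)[:,0];print('dark',ap.tolist(),J(w,ap,43))
cv2.imwrite('pics/w7.png',w['pixels'][:260,130:450].repeat(2,0).repeat(2,1))
E
```

```text
[553.4276236  108.87096506   9.93950084]
maple [[389, 141], [358, 136], [241, 142], [257, 396], [263, 419], [285, 419], [283, 407], [287, 420], [321, 425], [331, 421], [330, 409], [335, 406], [338, 419], [333, 422], [373, 418]] [[89.5, -57.0], [91.1, -46.7], [89.1, -8.0], [-14.1, -8.5], [-26.1, -10.5], [-26.1, -19.9], [-19.7, -19.2], [-26.6, -20.8], [-29.3, -35.4], [-27.2, -39.6], [-20.8, -39.1], [-19.2, -41.2], [-26.1, -42.6], [-27.7, -40.5], [-25.5, -57.6]]
dark [[138, 59], [147, 133], [165, 142], [168, 169], [186, 169], [190, 151], [214, 153], [217, 148], [234, 153], [248, 138], [326, 134], [329, 100], [324, 97], [323, 61], [302, 59], [298, 41], [297, 58], [225, 59], [226, 44], [215, 40], [214, 59]] [[114.0, 22.4], [91.9, 22.7], [89.0, 17.1], [80.1, 17.2], [80.1, 11.1], [86.1, 9.2], [85.5, 1.2], [87.1, 0.1], [85.5, -5.5], [90.3, -10.4], [91.7, -36.2], [102.2, -37.0], [103.1, -35.4], [113.6, -35.0], [114.1, -28.5], [119.1, -27.3], [114.4, -26.9], [114.0, -4.6], [118.2, -5.2], [119.3, -1.9], [114.0, -1.2]]
dark [[487, 32], [473, 40], [467, 57], [470, 64], [489, 70], [496, 66], [504, 44]] [[121.7, -84.8], [119.5, -80.8], [114.8, -79.6], [112.8, -80.8], [111.1, -87.0], [112.3, -89.0], [118.4, -90.5]]
```

The block's back edge is at 114 instead of 109, so the jig sits about 4.5 mm farther along its x. The blank's end is about to touch, so I continue creeping.

```bash
python3 -m jog '[{"delta_pos":[1,0.25,0],"angular":[0,0,0],"fingers":0.3},{"delta_pos":[1,0.25,0],"angular":[0,0,0],"fingers":0.3}]'
python3 -m jog '[{"delta_pos":[1,0.25,0],"angular":[0,0,0],"fingers":0.3},{"delta_pos":[1,0.25,0],"angular":[0,0,0],"fingers":0.3}]'
```

```text
time_s: 13.08
eef_pos: [553.8, 109.0, 9.9]
ee_rot: [0.0, 0.992, 0.124, -0.001]
force: [-7.2, -1.7, 7.9]
grip_width: 0.579
grip_force: 33.3
time_s: 13.32
eef_pos: [553.8, 109.0, 9.9]
ee_rot: [0.0, 0.992, 0.124, -0.002]
force: [-11.9, -4.9, 12.7]
grip_width: 0.577
grip_force: 33.8
```

```bash
python3 -m jog '[{"delta_pos":[1,0.25,0],"angular":[0,0,0],"fingers":0.3},{"delta_pos":[1,0.25,0],"angular":[0,0,0],"fingers":0.3}]'
```

```text
time_s: 13.58
eef_pos: [553.7, 109.0, 9.9]
ee_rot: [0.0, 0.992, 0.124, -0.004]
force: [-18.9, -6.2, 17.2]
grip_width: 0.576
grip_force: 34.3
```

The blank is stopped by the block (TCP stalls at x 553.8, about 19 N). I relax, open, raise, and move to the -y side with the fingers shut.

```bash
python3 -m jog '[{"delta_pos":[-2,-0.5,0],"angular":[0,0,0],"fingers":0.3},{"delta_pos":[-2,-0.5,0],"angular":[0,0,0],"fingers":0.8},{"delta_pos":[-2,-0.5,0],"angular":[0,0,0],"fingers":0.8},{"delta_pos":[-2,-0.5,0],"angular":[0,0,0],"fingers":0.8},{"delta_pos":[-2,-0.5,20],"angular":[0,0,0],"fingers":0.8},{"delta_pos":[-2,-0.5,70],"angular":[0,0,0],"fingers":0.8},{"delta_pos":[6,-27,70],"angular":[0,0,0],"fingers":0},{"delta_pos":[12,-56,70],"angular":[0,0,0],"fingers":0},{"delta_pos":[12,-56,70],"angular":[0,0,0],"fingers":0},{"delta_pos":[12,-56,70],"angular":[0,0,0],"fingers":0}]'
cat >> h.py <<'E'
a=np.r_[.97,.244,0];b=np.r_[-.244,.97,0];C=np.r_[532.8,137.5,0]
def J(c,uv,z):
    q=ray(c,uv,z)-C; return np.c_[q@a,q@b].round(1).tolist()
def Jp(p): q=np.array(p)-C; return (q@a).round(1),(q@b).round(1)
def maple(c,z=43,hi=(28,150,255)):
    hsv=cv2.cvtColor(c['pixels'],cv2.COLOR_BGR2HSV)
    m=cv2.inRange(hsv,(15,40,90),hi); u=proj(c,C+15*a-20*b+[0,0,43])[0].astype(int)
    q=np.zeros_like(m);R=110 if c['fx']<400 else 60
    y0,x0=max(0,u[1]-R),max(0,u[0]-R);q[y0:u[1]+R,x0:u[0]+R]=m[y0:u[1]+R,x0:u[0]+R]
    k=max(cv2.findContours(q,0,2)[0],key=cv2.contourArea)
    ap=cv2.approxPolyDP(k,3,True)[:,0];print('maple',ap.tolist(),J(c,ap,z))
E
python3 - <<'E'
from h import *
p=ctrl.sense()['eef_pos'];print(p,Jp(p))
maple(cap('wrist'));
E
```

```text
time_s: 14.82
eef_pos: [568.2, 54.2, 79.5]
ee_rot: [-0.0, 0.992, 0.124, -0.0]
force: [-0.5, -0.8, -0.6]
grip_width: -0.0
grip_force: 0.0
[568.23711105  54.17053343  79.52844244] (np.float64(14.0), np.float64(-89.5))
maple [[159, 151], [186, 362], [225, 344], [243, 345], [249, 353], [264, 350], [254, 151]] [[76.6, -8.2], [-53.2, -8.4], [-40.0, -33.9], [-40.7, -45.0], [-46.5, -48.4], [-44.3, -57.8], [76.7, -57.6]]
```

```bash
python3 -m jog '[{"delta_pos":[0,0,-40],"angular":[0,0,0],"fingers":0},{"delta_pos":[0,0,-58],"angular":[0,0,0],"fingers":0},{"delta_pos":[0,0,-58],"angular":[0,0,0],"fingers":0},{"delta_pos":[-3,12,-58],"angular":[0,0,0],"fingers":0},{"delta_pos":[-3,12,-58],"angular":[0,0,0],"fingers":0}]'
python3 -m jog '[{"delta_pos":[-1,3,0],"angular":[0,0,0],"fingers":0},{"delta_pos":[-2,8,0],"angular":[0,0,0],"fingers":0},{"delta_pos":[-4,16,0],"angular":[0,0,0],"fingers":0},{"delta_pos":[-5,20,0],"angular":[0,0,0],"fingers":0},{"delta_pos":[-5,20,0],"angular":[0,0,0],"fingers":0}]'
python3 - <<'E'
from h import *
p=ctrl.sense()['eef_pos'];print(p,Jp(p));maple(cap('wrist'))
E
```

```text
time_s: 15.5
eef_pos: [565.7, 66.7, 22.7]
ee_rot: [0.0, 0.992, 0.125, 0.001]
force: [-0.1, -0.2, 0.2]
grip_width: 0.006
grip_force: 0.0
time_s: 16.12
eef_pos: [560.5, 86.2, 22.0]
ee_rot: [-0.0, 0.992, 0.124, 0.0]
force: [0.3, 2.3, 4.0]
grip_width: -0.003
grip_force: 1.8
[560.49728953  86.18604893  21.95457487] (np.float64(14.3), np.float64(-56.5))
maple [[168, 203], [188, 363], [221, 344], [237, 343], [249, 353], [266, 349], [275, 337], [281, 306], [299, 297], [298, 203]] [[62.5, -0.1], [-10.0, -0.2], [-0.2, -15.6], [0.3, -22.5], [-4.7, -27.5], [-2.7, -35.0], [3.4, -39.2], [18.4, -42.1], [22.6, -49.7], [62.6, -49.8]]
```

```bash
sed -i 's/R=110 if/R=200 if/' h.py; python3 -m jog '[{"delta_pos":[0,0,2],"angular":[0,0,0],"fingers":0},{"delta_pos":[-2,6,2],"angular":[0,0,0],"fingers":0},{"delta_pos":[-3,12,2],"angular":[0,0,0],"fingers":0},{"delta_pos":[-4,16,2],"angular":[0,0,0],"fingers":0},{"delta_pos":[-4,16,2],"angular":[0,0,0],"fingers":0}]'
python3 - <<'E'
from h import *
p=ctrl.sense()['eef_pos'];print(p,Jp(p));w=cap('wrist','w8.png');maple(w)
E
```

```text
time_s: 16.8
eef_pos: [556.2, 102.1, 23.6]
ee_rot: [-0.0, 0.992, 0.124, -0.0]
force: [-0.3, -0.1, -0.6]
grip_width: -0.001
grip_force: 0.0
[556.22412604 102.08878939  23.58973432] (np.float64(14.1), np.float64(-40.1))
maple [[163, 140], [188, 362], [213, 348], [216, 341], [218, 345], [243, 345], [249, 353], [263, 350], [275, 337], [281, 306], [289, 299], [298, 299], [296, 141]] [[85.5, 16.0], [-11.0, 16.9], [-3.6, 5.1], [-0.0, 3.5], [-2.1, 2.8], [-2.1, -8.3], [-6.2, -10.7], [-4.6, -17.0], [2.1, -22.5], [17.3, -25.5], [20.6, -29.0], [20.6, -32.8], [85.2, -32.8]]
```

View pics/w8.png

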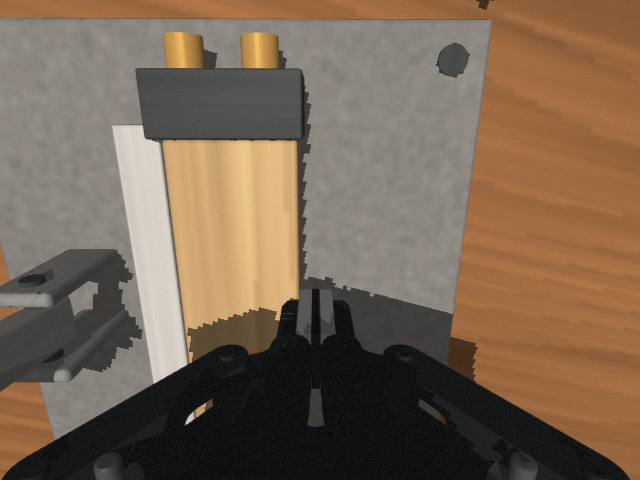

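The wrist view shows the blank flush with the block (row 139) and a few millimetres from the fence (blank's left edge at 163, fence edge at about 160). I creep on until force appears.

```bash
python3 -m jog '[{"delta_pos":[-0.3,1.5,0],"angular":[0,0,0],"fingers":0},{"delta_pos":[-0.5,2,0],"angular":[0,0,0],"fingers":0},{"delta_pos":[-0.5,2,0],"angular":[0,0,0],"fingers":0}]'
python3 -m jog '[{"delta_pos":[-0.3,1,0],"angular":[0,0,0],"fingers":0},{"delta_pos":[-0.4,1.5,0],"angular":[0,0,0],"fingers":0},{"delta_pos":[-0.4,1.5,0],"angular":[0,0,0],"fingers":0}]'
```

```text
time_s: 17.23
eef_pos: [555.9, 103.6, 23.7]
ee_rot: [-0.0, 0.992, 0.124, -0.0]
force: [-0.3, 0.7, -0.2]
grip_width: 0.001
grip_force: 0.1
time_s: 17.6
eef_pos: [555.5, 105.2, 23.7]
ee_rot: [-0.0, 0.992, 0.124, -0.0]
force: [-0.1, 0.2, -0.8]
grip_width: 0.002
grip_force: 0.1
```

```bash
python3 -m jog '[{"delta_pos":[-0.3,1,0],"angular":[0,0,0],"fingers":0},{"delta_pos":[-0.3,1,0],"angular":[0,0,0],"fingers":0}]'
```

```text
time_s: 17.85
eef_pos: [555.4, 105.6, 23.8]
ee_rot: [0.001, 0.992, 0.124, 0.0]
force: [0.5, -5.1, -0.3]
grip_width: -0.0
grip_force: 2.5
```

```bash
python3 -m jog '[{"delta_pos":[-0.3,1,0],"angular":[0,0,0],"fingers":0},{"delta_pos":[-0.5,2,0],"angular":[0,0,0],"fingers":0},{"delta_pos":[-0.5,2,0],"angular":[0,0,0],"fingers":0}]'
python3 - <<'E'
from h import *
p=ctrl.sense()['eef_pos'];print(p,Jp(p));w=cap('wrist');maple(w)
hsv=cv2.cvtColor(w['pixels'],cv2.COLOR_BGR2HSV)
for r in(155,180,210,240,280):print(r,[tuple(int(v) for v in hsv[r,c]) for c in range(148,190,3)])
for c in(200,230,260,285):print(c,[tuple(int(v) for v in hsv[r,c]) for r in range(132,148,2)])
E
```

```text
time_s: 18.23
eef_pos: [555.4, 105.9, 24.0]
ee_rot: [0.002, 0.992, 0.124, 0.0]
force: [0.8, -14.9, 0.9]
grip_width: 0.002
grip_force: 7.4
[555.35914833 105.86220209  24.00149609] (np.float64(14.2), np.float64(-36.2))
maple [[166, 140], [191, 362], [219, 344], [237, 343], [249, 353], [263, 350], [275, 337], [281, 306], [289, 299], [299, 299], [299, 141]] [[85.5, 18.9], [-11.0, 19.6], [-1.7, 6.3], [-1.1, -1.7], [-6.3, -6.7], [-4.8, -13.0], [1.9, -18.5], [17.1, -21.6], [20.5, -25.0], [20.5, -29.3], [85.3, -30.0]]
155 [(12, 20, 219), (15, 21, 219), (12, 17, 222), (16, 20, 220), (16, 20, 221), (19, 22, 220), (17, 93, 187), (17, 114, 210), (16, 114, 213), (17, 115, 216), (16, 115, 216), (16, 114, 213), (18, 117, 209), (17, 111, 215)]
180 [(15, 19, 220), (16, 20, 218), (16, 20, 218), (15, 19, 220), (15, 21, 221), (18, 20, 220), (18, 17, 220), (17, 90, 189), (17, 111, 209), (16, 113, 216), (16, 117, 215), (17, 114, 215), (17, 115, 211), (16, 114, 212)]
210 [(16, 20, 220), (14, 20, 219), (13, 21, 217), (15, 19, 219), (15, 21, 218), (15, 19, 219), (16, 22, 220), (15, 21, 219), (17, 49, 199), (
[... 299 characters left out ...]
80 [(18, 20, 214), (17, 19, 211), (16, 20, 213), (12, 20, 221), (15, 19, 219), (12, 20, 218), (12, 20, 216), (16, 18, 217), (14, 20, 219), (13, 22, 219), (16, 20, 221), (17, 91, 187), (17, 114, 215), (17, 111, 220)]
200 [(0, 3, 79), (30, 6, 80), (68, 13, 78), (60, 12, 63), (17, 109, 89), (17, 111, 204), (17, 115, 217), (17, 115, 219)]
230 [(45, 12, 83), (20, 10, 80), (60, 3, 80), (90, 12, 62), (17, 114, 148), (17, 113, 207), (18, 115, 222), (17, 113, 222)]
260 [(60, 3, 75), (0, 3, 80), (60, 3, 78), (38, 16, 63), (17, 113, 86), (17, 114, 206), (17, 110, 223), (17, 113, 224)]
285 [(60, 9, 83), (60, 6, 82), (60, 3, 80), (75, 8, 66), (17, 116, 88), (17, 117, 201), (17, 112, 221), (18, 114, 223)]
```

The fence and wood now meet with no dark line, parallel at 14.9 N, and the same holds at the block. I back off, go round to the near end and press it toward the block to confirm.

```bash
python3 -m jog '[{"delta_pos":[2,-8,0],"angular":[0,0,0],"fingers":0},{"delta_pos":[3,-12,10],"angular":[0,0,0],"fingers":0},{"delta_pos":[3,-12,55],"angular":[0,0,0],"fingers":0},{"delta_pos":[-50,-4,55],"angular":[0,0,0],"fingers":0},{"delta_pos":[-98,4,55],"angular":[0,0,0],"fingers":0},{"delta_pos":[-98,4,55],"angular":[0,0,0],"fingers":0},{"delta_pos":[-98,4,10],"angular":[0,0,0],"fingers":0},{"delta_pos":[-98,4,1],"angular":[0,0,0],"fingers":0},{"delta_pos":[-98,4,1],"angular":[0,0,0],"fingers":0}]'
python3 -m jog '[{"delta_pos":[4,1,0],"angular":[0,0,0],"fingers":0},{"delta_pos":[8,2,0],"angular":[0,0,0],"fingers":0},{"delta_pos":[8,2,0],"angular":[0,0,0],"fingers":0}]'
python3 -c "
from h import *
print(Jp(ctrl.sense()['eef_pos']))"
```

```text
time_s: 19.4
eef_pos: [457.3, 112.1, 25.1]
ee_rot: [-0.0, 0.992, 0.124, -0.0]
force: [0.0, -0.6, 0.1]
grip_width: -0.002
grip_force: 0.0
time_s: 19.77
eef_pos: [465.3, 114.2, 25.2]
ee_rot: [0.0, 0.992, 0.124, 0.001]
force: [-0.9, 0.4, 0.5]
grip_width: 0.001
grip_force: 0.0
(np.float64(-71.1), np.float64(-6.1))
```

```bash
python3 -m jog '[{"delta_pos":[1.5,0.4,0],"angular":[0,0,0],"fingers":0},{"delta_pos":[3,0.75,0],"angular":[0,0,0],"fingers":0},{"delta_pos":[3,0.75,0],"angular":[0,0,0],"fingers":0}]'
python3 -m jog '[{"delta_pos":[1,0.25,0],"angular":[0,0,0],"fingers":0},{"delta_pos":[2,0.5,0],"angular":[0,0,0],"fingers":0},{"delta_pos":[2,0.5,0],"angular":[0,0,0],"fingers":0}]'
```

```text
time_s: 20.15
eef_pos: [467.8, 114.9, 24.7]
ee_rot: [-0.0, 0.992, 0.124, 0.0]
force: [0.0, -0.2, -0.7]
grip_width: -0.0
grip_force: 0.0
time_s: 20.52
eef_pos: [469.8, 115.4, 24.7]
ee_rot: [0.0, 0.992, 0.124, 0.0]
force: [-0.1, -0.4, -0.3]
grip_width: -0.001
grip_force: 0.0
```

```bash
python3 -m jog '[{"delta_pos":[1,0.25,0],"angular":[0,0,0],"fingers":0},{"delta_pos":[2,0.5,0],"angular":[0,0,0],"fingers":0},{"delta_pos":[2,0.5,0],"angular":[0,0,0],"fingers":0}]'
python3 -m jog '[{"delta_pos":[1,0.25,0],"angular":[0,0,0],"fingers":0},{"delta_pos":[2,0.5,0],"angular":[0,0,0],"fingers":0},{"delta_pos":[2,0.5,0],"angular":[0,0,0],"fingers":0}]'
python3 -c "
from h import *
print(Jp(ctrl.sense()['eef_pos']));maple(cap('wrist'));maple(cap('scene'))"
```

```text
time_s: 20.9
eef_pos: [470.8, 115.7, 24.5]
ee_rot: [0.0, 0.992, 0.124, -0.001]
force: [-4.5, -1.3, 3.5]
grip_width: 0.003
grip_force: 2.7
time_s: 21.28
eef_pos: [470.9, 115.9, 24.3]
ee_rot: [0.0, 0.992, 0.124, -0.004]
force: [-12.7, -5.1, 10.4]
grip_width: -0.001
grip_force: 7.4
(np.float64(-65.3), np.float64(-5.9))
maple [[239, 0], [255, 287], [372, 288], [389, 0]] [[50.9, 19.5], [-53.5, 19.4], [-53.8, -29.7], [51.1, -29.8]]
maple [[376, 184], [377, 194], [428, 217], [442, 198], [387, 173]] [[-55.9, -29.4], [-38.1, -55.8], [86.0, -55.0], [85.7, 13.7], [-53.5, 16.4]]
```

The end contact sits at jig x ≈ -54 and is rigid at 12.7 N, so the blank is registered against both stops. I back off, raise, and measure the red grip.

```bash
python3 -m jog '[{"delta_pos":[-6,-1.5,0],"angular":[0,0,0],"fingers":0},{"delta_pos":[-15,-4,0],"angular":[0,0,0],"fingers":0},{"delta_pos":[-25,-6,50],"angular":[0,0,0],"fingers":0},{"delta_pos":[-40,-10,110],"angular":[0,0,0],"fingers":0},{"delta_pos":[-40,-10,170],"angular":[0,0,0],"fingers":0},{"delta_pos":[-40,-10,200],"angular":[0,0,0],"fingers":0},{"delta_pos":[-40,-10,200],"angular":[0,0,0],"fingers":0}]'
cat >> h.py <<'E'
def P(c): return np.array([[c['fx'],0,c['cx']],[0,c['fy'],c['cy']],[0,0,1]])@np.c_[c['R'],c['t']]
def grip():
    pts=[];cs=[]
    for n in('scene','top'):
        c=cap(n);hsv=cv2.cvtColor(c['pixels'],cv2.COLOR_BGR2HSV)
        m=cv2.inRange(hsv,(0,150,60),(5,255,255))|cv2.inRange(hsv,(174,150,60),(180,255,255))
        u=proj(c,C+15*a+30*b+[0,0,110])[0];best=None
        for k in cv2.findContours(m,0,2)[0]:
            if cv2.contourArea(k)<12: continue
            M=cv2.moments(k);q=np.array([M['m10'],M['m01']])/M['m00']
            if np.linalg.norm(q-u)<95 and (best is None or cv2.contourArea(k)>best[0]): best=(cv2.contourArea(k),q,k)
        print(n,best[0],best[1].round(1),cv2.boundingRect(best[2]));pts.append(best[1]);cs.append(c)
    X=cv2.triangulatePoints(P(cs[0]),P(cs[1]),pts[0],pts[1]).ravel();X=X[:3]/X[3]
    y=Jp(X)[1];print('grip',X.round(1),'jig',Jp(X),'angle',np.arctan2(X[2]-57,65-y).round(2),'r',np.hypot(X[2]-57,65-y).round(1))
E
python3 -c "
from h import *
grip()"
```

```text
time_s: 22.25
eef_pos: [434.4, 106.4, 226.5]
ee_rot: [0.0, 0.992, 0.124, 0.002]
force: [0.2, 0.3, -0.1]
grip_width: 0.002
grip_force: 0.0
scene 178.0 [435.7 127. ] (429, 115, 14, 26)Traceback (most recent call last):
  File "<string>", line 3, in <module>
    grip()
    ~~~~^^
  File "h.py", line 37, in grip
    print(n,best[0],best[1].round(1),cv2.boundingRect(best[2]));pts.append(best[1]);cs.append(c)
            ~~~~^^^
TypeError: 'NoneType' object is not subscriptable
```

```bash
cat >> h.py <<'E'
def sgrip():
    c=cap('scene');hsv=cv2.cvtColor(c['pixels'],cv2.COLOR_BGR2HSV)
    m=cv2.inRange(hsv,(0,150,60),(5,255,255))|cv2.inRange(hsv,(174,150,60),(180,255,255))
    for k in cv2.findContours(m,0,2)[0]:
        if cv2.contourArea(k)<25: continue
        M=cv2.moments(k);q=np.array([M['m10'],M['m01']])/M['m00']
        o=-c['R'].T@c['t'];d=c['R'].T@np.r_[(q[0]-c['cx'])/c['fx'],(q[1]-c['cy'])/c['fy'],1]
        X=o+d*((15-(o-C)@a)/(d@a));y=Jp(X)[1]
        r=np.hypot(X[2]-57,65-y)
        if r<180: print(q.round(1),cv2.contourArea(k),cv2.boundingRect(k),'jig',Jp(X),X.round(1),'angle',np.arctan2(X[2]-57,65-y).round(2),'r',r.round(1))
E
python3 -c "
from h import *
sgrip()
c=cap('top')
print('top1',[J(c,[[182,244]],z) for z in(155,160,165)])"
```

```text
[435.7 127. ] 177.0 (429, 115, 14, 25) jig (np.float64(15.0), np.float64(82.3)) [527.3 221.  160.8] angle 1.74 r 105.2
top1 [[[17.0, 89.3]], [[15.7, 88.2]], [[14.5, 87.1]]]
```

The grip is at jig (15, 83, 161) with arm angle 1.74 and r = 105.2, which matches the stated 105. I move behind it at height, then lower to TCP z ≈ 158.

```bash
python3 -m jog '[{"delta_pos":[20,45,0],"angular":[0,0,0],"fingers":0},{"delta_pos":[40,95,0],"angular":[0,0,0],"fingers":0},{"delta_pos":[65,140,0],"angular":[0,0,0],"fingers":0},{"delta_pos":[83,155,0],"angular":[0,0,0],"fingers":0},{"delta_pos":[83,155,0],"angular":[0,0,0],"fingers":0},{"delta_pos":[83,155,-40],"angular":[0,0,0],"fingers":0},{"delta_pos":[83,155,-68],"angular":[0,0,0],"fingers":0},{"delta_pos":[83,155,-68],"angular":[0,0,0],"fingers":0}]'
python3 -c "
from h import *
print(Jp(ctrl.sense()['eef_pos']));sgrip()
p=lambda y,z:print(y,z,(C+15*a+y*b+[0,0,z]-ctrl.sense()['eef_pos']).round(1))
for q in((98,158),(65,161),(45,157),(26,150),(2,133),(-16,109),(-24,91),(-35,71)):p(*q)"
```

```text
time_s: 23.45
eef_pos: [515.2, 260.4, 154.7]
ee_rot: [0.0, 0.992, 0.124, -0.002]
force: [0.0, 0.0, 0.8]
grip_width: -0.001
grip_force: 0.0
(np.float64(12.9), np.float64(123.5))
[435.8 126.9] 177.5 (429, 115, 14, 25) jig (np.float64(15.0), np.float64(82.5)) [527.2 221.2 160.7] angle 1.74 r 105.2
98 158 [  7.2 -24.5   1.4]
65 161 [ 15.3 -56.5   4.4]
45 157 [ 20.1 -75.9   0.4]
26 150 [ 24.8 -94.4  -6.6]
2 133 [  30.6 -117.7  -23.6]
-16 109 [  35.  -135.1  -47.6]
-24 91 [  37.  -142.9  -65.6]
-35 71 [  39.7 -153.5  -85.6]
```

```bash
python3 -m jog '[{"delta_pos":[7,-24,1],"angular":[0,0,0],"fingers":0},{"delta_pos":[9,-32,3],"angular":[0,0,0],"fingers":0},{"delta_pos":[11,-40,4],"angular":[0,0,0],"fingers":0},{"delta_pos":[13,-48,4],"angular":[0,0,0],"fingers":0},{"delta_pos":[15,-57,4],"angular":[0,0,0],"fingers":0},{"delta_pos":[18,-66,2],"angular":[0,0,0],"fingers":0},{"delta_pos":[20,-76,0],"angular":[0,0,0],"fingers":0},{"delta_pos":[20,-76,0],"angular":[0,0,0],"fingers":0}]'
python3 -c "
from h import *
print(Jp(ctrl.sense()['eef_pos']));sgrip()"
```

```text
time_s: 24.5
eef_pos: [536.7, 184.5, 156.3]
ee_rot: [0.0, 0.992, 0.124, -0.0]
force: [-0.5, 0.9, -0.3]
grip_width: 0.002
grip_force: 0.0
(np.float64(15.3), np.float64(44.7))
[423.7 142.5] 134.0 (420, 133, 9, 20) jig (np.float64(15.0), np.float64(27.7)) [540.6 168.  155.3] angle 1.21 r 105.2
```

The arm follows as predicted (angle 1.21). I continue along the arc to about 0.2 rad.

```bash
python3 -m jog '[{"delta_pos":[2,-9,-3],"angular":[0,0,0],"fingers":0},{"delta_pos":[5,-18,-7],"angular":[0,0,0],"fingers":0},{"delta_pos":[7.5,-30,-15],"angular":[0,0,0],"fingers":0},{"delta_pos":[10,-41,-24],"angular":[0,0,0],"fingers":0},{"delta_pos":[13,-51,-36],"angular":[0,0,0],"fingers":0},{"delta_pos":[15,-60,-48],"angular":[0,0,0],"fingers":0},{"delta_pos":[16,-65,-57],"angular":[0,0,0],"fingers":0},{"delta_pos":[17,-69,-66],"angular":[0,0,0],"fingers":0},{"delta_pos":[17,-69,-66],"angular":[0,0,0],"fingers":0}]'
python3 -c "
from h import *
print(Jp(ctrl.sense()['eef_pos']));sgrip()"
```

```text
time_s: 25.68
eef_pos: [553.3, 116.3, 89.9]
ee_rot: [-0.0, 0.992, 0.124, -0.001]
force: [0.1, 0.2, 0.1]
grip_width: -0.0
grip_force: 0.0
(np.float64(14.8), np.float64(-25.6))
[404.9 182.6] 99.5 (398, 177, 16, 12) jig (np.float64(15.0), np.float64(-38.6)) [556.8 103.7  92.2] angle 0.33 r 109.4
```

```bash
python3 -m jog '[{"delta_pos":[2,-6,-4],"angular":[0,0,0],"fingers":0},{"delta_pos":[3,-11,-8],"angular":[0,0,0],"fingers":0},{"delta_pos":[3,-13,-12],"angular":[0,0,0],"fingers":0},{"delta_pos":[3,-13,-14],"angular":[0,0,0],"fingers":0},{"delta_pos":[3,-13,-14],"angular":[0,0,0],"fingers":0}]'
python3 -m jog '[{"delta_pos":[0,0,-2],"angular":[0,0,0],"fingers":0},{"delta_pos":[0,0,-4],"angular":[0,0,0],"fingers":0},{"delta_pos":[0,0,-4],"angular":[0,0,0],"fingers":0}]'
python3 -c "
from h import *
print(Jp(ctrl.sense()['eef_pos']));sgrip()"
```

```text
time_s: 26.35
eef_pos: [556.6, 103.4, 76.5]
ee_rot: [-0.0, 0.992, 0.124, -0.0]
force: [0.1, -0.0, -0.7]
grip_width: -0.001
grip_force: 0.0
time_s: 26.72
eef_pos: [556.6, 103.5, 72.5]
ee_rot: [-0.0, 0.992, 0.124, -0.0]
force: [-0.4, 0.2, -0.1]
grip_width: -0.001
grip_force: 0.0
(np.float64(14.8), np.float64(-38.8))
[402.2 191.2] 90.5 (395, 183, 18, 15) jig (np.float64(15.0), np.float64(-45.4)) [558.4  97.1  72.5] angle 0.14 r 111.5
```

```bash
python3 -m jog '[{"delta_pos":[0,0,-2],"angular":[0,0,0],"fingers":0},{"delta_pos":[0,0,-4],"angular":[0,0,0],"fingers":0},{"delta_pos":[0,0,-4],"angular":[0,0,0],"fingers":0}]'
python3 -m jog '[{"delta_pos":[0,0,-2],"angular":[0,0,0],"fingers":0},{"delta_pos":[0,0,-4],"angular":[0,0,0],"fingers":0},{"delta_pos":[0,0,-4],"angular":[0,0,0],"fingers":0}]'
python3 -c "
from h import *
print(Jp(ctrl.sense()['eef_pos']));sgrip()"
```

```text
time_s: 27.15
eef_pos: [556.6, 103.4, 68.5]
ee_rot: [-0.0, 0.992, 0.124, -0.0]
force: [0.1, -0.0, -0.2]
grip_width: 0.003
grip_force: 0.0
time_s: 27.52
eef_pos: [556.6, 103.4, 64.5]
ee_rot: [-0.0, 0.992, 0.124, -0.0]
force: [1.0, 0.4, -1.0]
grip_width: -0.006
grip_force: 0.0
(np.float64(14.8), np.float64(-38.9))
[401.3 194.1] 91.5 (395, 186, 17, 15) jig (np.float64(15.0), np.float64(-47.4)) [558.9  95.2  65.4] angle 0.07 r 112.7
```

```bash
python3 -m jog '[{"delta_pos":[0,0,-1],"angular":[0,0,0],"fingers":0},{"delta_pos":[0,0,-2],"angular":[0,0,0],"fingers":0},{"delta_pos":[0,0,-2],"angular":[0,0,0],"fingers":0}]'
python3 -m jog '[{"delta_pos":[0,0,-1],"angular":[0,0,0],"fingers":0},{"delta_pos":[0,0,-2],"angular":[0,0,0],"fingers":0},{"delta_pos":[0,0,-2],"angular":[0,0,0],"fingers":0}]'
```

```text
time_s: 27.95
eef_pos: [556.7, 103.4, 62.6]
ee_rot: [-0.0, 0.992, 0.124, -0.0]
force: [-0.1, -0.2, -0.3]
grip_width: -0.001
grip_force: 0.1
time_s: 28.32
eef_pos: [556.7, 103.4, 60.6]
ee_rot: [-0.0, 0.992, 0.124, -0.0]
force: [0.2, 0.7, 0.0]
grip_width: 0.001
grip_force: 0.1
```

```bash
python3 -m jog '[{"delta_pos":[0,0,-1],"angular":[0,0,0],"fingers":0},{"delta_pos":[0,0,-2],"angular":[0,0,0],"fingers":0},{"delta_pos":[0,0,-2],"angular":[0,0,0],"fingers":0}]'
python3 -c "
from h import *
sgrip()"
python3 -m jog '[{"delta_pos":[0,0,-1],"angular":[0,0,0],"fingers":0},{"delta_pos":[0,0,-2],"angular":[0,0,0],"fingers":0},{"delta_pos":[0,0,-2],"angular":[0,0,0],"fingers":0}]'
python3 -c "
from h import *
sgrip()"
```

```text
time_s: 28.7
eef_pos: [556.7, 103.4, 58.6]
ee_rot: [-0.0, 0.992, 0.124, -0.0]
force: [0.4, 0.5, 0.1]
grip_width: -0.002
grip_force: 0.1
[400.7 196.3] 92.5 (394, 187, 18, 16) jig (np.float64(15.0), np.float64(-49.0)) [559.3  93.7  59.9] angle 0.03 r 114.0
time_s: 29.12
eef_pos: [556.7, 103.4, 56.6]
ee_rot: [-0.0, 0.992, 0.124, -0.0]
force: [0.0, 0.5, 0.4]
grip_width: 0.001
grip_force: 0.0
[400.6 197. ] 98.0 (394, 187, 18, 17) jig (np.float64(15.0), np.float64(-48.9)) [559.3  93.8  57.7] angle 0.01 r 113.9
```

```bash
python3 -m jog '[{"delta_pos":[0,0,-1],"angular":[0,0,0],"fingers":0},{"delta_pos":[0,0,-2],"angular":[0,0,0],"fingers":0},{"delta_pos":[0,0,-2],"angular":[0,0,0],"fingers":0}]'
python3 -m jog '[{"delta_pos":[0,0,-1],"angular":[0,0,0],"fingers":0},{"delta_pos":[0,0,-2],"angular":[0,0,0],"fingers":0},{"delta_pos":[0,0,-2],"angular":[0,0,0],"fingers":0}]'
python3 -c "
from h import *
sgrip()"
```

```text
time_s: 29.55
eef_pos: [556.7, 103.4, 54.6]
ee_rot: [-0.0, 0.992, 0.124, -0.0]
force: [-0.6, 0.6, 0.6]
grip_width: -0.002
grip_force: 0.0
time_s: 29.92
eef_pos: [556.7, 103.4, 52.6]
ee_rot: [-0.0, 0.992, 0.124, -0.0]
force: [-0.1, 0.6, 0.1]
grip_width: -0.0
grip_force: 0.0
[400.2 198.6] 93.5 (394, 189, 18, 17) jig (np.float64(15.0), np.float64(-49.8)) [559.5  92.9  53.6] angle -0.03 r 114.9
```

```bash
python3 -m jog '[{"delta_pos":[0,0,-1],"angular":[0,0,0],"fingers":0},{"delta_pos":[0,0,-2],"angular":[0,0,0],"fingers":0},{"delta_pos":[0,0,-2],"angular":[0,0,0],"fingers":0}]'
python3 -m jog '[{"delta_pos":[0,0,-1],"angular":[0,0,0],"fingers":0},{"delta_pos":[0,0,-2],"angular":[0,0,0],"fingers":0},{"delta_pos":[0,0,-2],"angular":[0,0,0],"fingers":0}]'
python3 -c "
from h import *
sgrip()"
```

```text
time_s: 30.35
eef_pos: [556.8, 103.4, 52.1]
ee_rot: [0.0, 0.992, 0.124, 0.0]
force: [-4.9, -0.4, 13.5]
grip_width: 0.004
grip_force: 6.7
time_s: 30.72
eef_pos: [557.0, 103.4, 51.8]
ee_rot: [0.0, 0.992, 0.124, 0.001]
force: [-11.9, -0.7, 28.7]
grip_width: -0.002
grip_force: 14.4
[400.1 198.9] 92.5 (394, 189, 18, 17) jig (np.float64(15.0), np.float64(-50.0)) [559.5  92.7  53.1] angle -0.03 r 115.1
```

Hard stop at TCP z 52 (28.7 N), so the foot is seated on the blank. I lift straight off, clear the view and verify.

```bash
python3 -m jog '[{"delta_pos":[0,0,10],"angular":[0,0,0],"fingers":0},{"delta_pos":[0,0,60],"angular":[0,0,0],"fingers":0},{"delta_pos":[0,0,120],"angular":[0,0,0],"fingers":0},{"delta_pos":[-30,-40,150],"angular":[0,0,0],"fingers":0},{"delta_pos":[-60,-90,150],"angular":[0,0,0],"fingers":0},{"delta_pos":[-90,-140,150],"angular":[0,0,0],"fingers":0},{"delta_pos":[-120,-190,150],"angular":[0,0,0],"fingers":0},{"delta_pos":[-120,-230,150],"angular":[0,0,0],"fingers":0},{"delta_pos":[-120,-230,150],"angular":[0,0,0],"fingers":0}]'
python3 - <<'E'
from h import *
sgrip()
for n in('top','scene'):
    c=cap(n,'f_'+n+'.png');maple(c)
    hsv=cv2.cvtColor(c['pixels'],cv2.COLOR_BGR2HSV)
    # gap scan: sample colours across fence joint (top edge blank z43 y20) and block joint in jig frame
    for x in(-40,-20,60,75):
        us=[proj(c,C+x*a+y*b+[0,0,43])[0].round().astype(int) for y in np.arange(12,30,2)]
        print('fence x',x,[tuple(int(v) for v in hsv[u[1],u[0]]) for u in us])
    for y in(-20,0):
        us=[proj(c,C+x*a+y*b+[0,0,43])[0].round().astype(int) for x in np.arange(76,96,2)]
        print('block y',y,[tuple(int(v) for v in hsv[u[1],u[0]]) for u in us])
E
```

```text
time_s: 31.9
eef_pos: [436.4, -128.6, 198.7]
ee_rot: [0.0, 0.992, 0.122, 0.0]
force: [-0.2, 1.4, 0.2]
grip_width: -0.003
grip_force: 0.0
[401.9 195.8] 155.0 (394, 187, 18, 19) jig (np.float64(15.0), np.float64(-42.8)) [557.8  99.7  56.6] angle -0.0 r 107.8
maple [[295, 254], [268, 300], [295, 300]] [[-55.4, -152.5], [-148.2, -59.7], [-165.7, -123.6]]
fence x -40 [(19, 111, 220), (19, 111, 220), (18, 106, 219), (19, 83, 220), (22, 37, 227), (30, 5, 235), (30, 5, 235), (30, 3, 239), (40, 3, 240)]
fence x -20 [(19, 109, 225), (19, 107, 226), (19, 104, 227), (20, 83, 227), (20, 28, 231), (20, 28, 231), (30, 5, 236), (40, 3, 240), (45, 2, 240)]
fence x 60 [(19, 109, 225), (19, 105, 225), (19, 105, 225), (20, 91, 227), (21, 51, 229), (23, 10, 236), (23, 10, 236), (30, 4, 239), (30, 3, 239)]
fence x 75 [(19, 109, 224), (19, 109, 224), (19, 102, 224), (19, 76, 224), (20, 65, 225), (21, 21, 229), (25, 6, 236), (30, 4, 239), (30, 3, 239)]
block y -20 [(21, 105, 233), (20, 106, 231), (20, 106, 231), (18, 106, 216), (18, 86, 166), (18, 32, 118), (18, 32, 118), (80, 7, 104), (90, 10, 103), (83, 1
[... 501 characters left out ...]
2, 247), (20, 6, 249), (23, 9, 250), (20, 9, 250), (20, 16, 236), (20, 16, 236)]
fence x 60 [(22, 107, 247), (22, 87, 246), (21, 57, 248), (23, 12, 246), (21, 7, 247), (21, 10, 248), (21, 10, 248), (19, 12, 238), (19, 12, 238)]
fence x 75 [(21, 109, 245), (21, 86, 246), (19, 26, 246), (19, 26, 246), (23, 9, 247), (23, 9, 247), (21, 14, 243), (21, 14, 243), (20, 24, 219)]
block y -20 [(22, 101, 250), (23, 98, 250), (23, 99, 251), (23, 98, 253), (22, 104, 255), (18, 111, 216), (70, 8, 97), (70, 8, 97), (45, 15, 99), (45, 15, 101)]
block y 0 [(21, 110, 242), (21, 105, 244), (20, 108, 243), (21, 107, 249), (20, 112, 245), (17, 103, 183), (70, 15, 99), (55, 15, 103), (50, 15, 102), (48, 12, 105)]
```

The arm angle reads 0.00. Wood meets the fence at the same jig y along its whole length and meets the block directly, with no dark gap at either. The robot is clear, so I hand in.

```bash
python3 -c "
from rig import ctrl
print(ctrl.finish_job())"
```

```text
the job is handed in; nothing more can be done
None
```

I registered the maple blank against the fence and drill-bush block, then pressed the hold-down fully down onto it; my first grasp slipped and nudged the blank about 8 mm on the bench. The last camera check put the arm at about 0.00 rad with no visible gap at either stop. I handed the job in at about 32 s, and the hand-in returned no verdict.

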